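# Square a pine board into the corner of a glue-up jig

### The arm

A 6-joint arm with a two-finger parallel gripper is mounted at the origin on the work surface. World frame = base frame: x ahead of the robot, y to its left, z up, the work surface at z = 0. Lengths are in m, angles in rad, forces in N, time in s.
With the tool pointing down it reaches from about 0.425 to 0.925 m from the base axis. Payload 12.5 kg.
Tool frame: the origin (TCP) lies at the very end of the fingers, on their centre line; the grasp point (between the pads) lies ctrl.pinch_z behind it (ctrl.pinch_z is the distance from the TCP to the grasp point, in m); z points along the fingers, y is the line along which they close (so a half turn about z gives the same grasp; the last joint's range is limited). The gripper opens to 85 mm and grips with 20 to 120 N. Pads are 22 mm wide; open, the fingers measure 114 mm over their backs; the gripper's body (76 mm by 85 mm) begins 54 mm behind the grasp point. The pads swing forward as they close: fully open they stand 13 mm farther back than shut.
Start: joints at [1.13, 0.491, 1.559, -0, 1.092, -0.106], TCP at [0.205, 0.59, 0.231] pointing down, gripper open.
Joint ranges: [-3.1, 3.1], [-0.84, 2.19], [0.05, 2.79], [-1.13, 4.28], [0.06, 2.93], [-2.69, 2.69]. Speed limits (rad/s): [2.22, 2.22, 2.79, 3.14, 3.14, 3.14].

### API

Orientations are given as a unit quaternion [x, y, z, w].
In Python, from plant import read_state, cams, ctrl gives the robot as it stands.
- The arm moves only by the tool step_arm, never from a script. Its argument "moves" is one flat list of numbers, 6 for each row, row after row: the shift along the tool's x, y, z in mm, then the turn, a rotation vector about the tool's x, y, z in degrees. In form: [tx, ty, tz, rx, ry, rz, tx, ty, tz, rx, ry, rz, ...]. A call has 1 to 10 rows; each row is the pose to reach, as a shift and turn from the pose commanded when the call began, along the tool's axes at that moment; what a row does not reach only later rows make up. A row lasts 1/10 s, in which the tool goes at most 50 mm and 8.59 degrees, less where a joint would pass 70% of its speed; a pose out of reach is approached as far as the arm can. A call with a gripper value outside its range is refused whole. "fingers" is the opening, from 0 (shut) to 1 (fully open), set as the call begins (left out, the last holds). The fingers move at their own pace and stop on an object; the grip force is fixed at half the most. Time passes only in rows, so rows that repeat a pose let the fingers close. It gives the time, the measured TCP pose, the force, the opening and the grip force at its end, in the units of the state.
- read_state(): the state, without advancing time (a new reading comes with each control period).
- cams.camera(name): name is "side" or "top" or "wrist"; returns the picture (420x560x3 uint8, red, green, blue); there is no depth.
- cams.get_calibration(name): a dict with "fov_y" (degrees; the focal length in pixels is half the picture's height over the tangent of half this angle, whatever the lens; pixels are square), "cx", "cy" (the principal point, pixels), "dist_coeffs" ([k1, k2, p1, p2, k3] as OpenCV has them; the pictures are not rectified), "pose" (4x4, takes a point from camera to world coordinates). Camera axes: x right, y down, z forward; pixel columns grow to the right and rows downward; lengths in m; the calibration is good to about 2 mm. A picture is of the moment at which its call begins: read the wrist's pose just before it. get_calibration takes no time and is no camera call; for the wrist camera it gives the pose at the moment of the call.
- ctrl.finish_job(): hands the job in; it is judged then, once.
Trained networks look in the newest picture that a camera, given by its name, has taken for a name from the list of things; names that differ only in an ending like _2 or _b are one class to them, and where a whole thing is asked for, a point or a joint stands for the part that bears it (a point fixed in the world has none). Each returns a list of dicts, best first, with "conf" (0 to 1); they miss things now and then, are a little off and sometimes report something else, mostly with a low value. They report only what shows in the picture. A call takes as long as a camera call. They do not tell look-alikes from the thing itself.
- cams.look_for(camera, name): "bbox" ([centre column, centre row, width, height] in pixels, round what is visible of it).
- cams.mark_of(camera, name): "xy" ([column, row] in pixels: a listed point, or the origin of a listed thing).
The state is a dict: "time_s": time; "joint_positions": joint angles; "qd": joint speeds; "joint_efforts": joint torques, N m; "tcp_pos": TCP position; "ee_rot": TCP orientation; "ft_force": force on the tool from outside, world axes, zero at the start; "moment": the same for the moment, N m; "finger_gap": opening from 0.0 (shut) to 1.0 (fully open); "grasp_force": force on a finger pad.
Only numpy, scipy, OpenCV 4.12 (cv2) and the standard library are available. Lean on these libraries where they do the work, as an engineer would, in place of code of your own. Each camera call takes 0.05 s, during which the arm holds its last target. There are 200 camera calls.

### The job

Push the loose pine board along the bench with your fingers until its long edge lies flush against the aluminium fence and its end is up against the red stop block, square in that corner, and leave it there. Only push it: do not pick it up or tip it, keep it flat on the bench, and leave the mallet, the spray can and the box of screws where they are.

Things in the scene. Friction and masses are not known exactly. Their poses are not given: they have to be found in the camera images.
- board: loose pine board, pale wood with two small dark knots on top, 110 (its x) by 180 (its y, the long way) by 28 mm thick (z), about 0.28 kg, lying flat on the bench. Origin: centre of its underside. It starts a few centimetres on the robot's side of the fence, up to about 0.3 rad out of line with it, its long (y) axis roughly along the fence. Too wide to grip from above; it slides when pushed
- fence: straight aluminium-bar fence screwed to the bench (it cannot move), 45 mm thick, 490 mm long, 40 mm high. Origin: on the bench, at the middle of the foot of the working face that looks towards the robot; y runs along the fence, x points through it away from the robot, so the working face is the plane x = 0 and the fence body fills x = 0 to 45 mm
- red_stop: red-painted end block screwed to the bench against the fence's working face, near one end of it: left or right, it differs from run to run. 60 mm along the fence's x (out from the fence), 40 mm along the fence's y, 40 mm high. Origin: centre of its underside, 20 mm from the face that the board's end must meet; axes parallel to the fence's
- grey_stop: grey-painted end block of the same size, fixed near the other end of the fence; not the one to use. The clear length of fence between the two blocks is 400 mm. Origin and axes as for the red one
- mallet: white-headed mallet lying on the bench behind the fence, head 60 mm in diameter and 100 mm long, wooden handle 24 mm thick and 240 mm long towards its -x. Origin: on the bench under the middle of the head. Leave alone
- spray_can: spray can with an orange band, standing upright well to the left of the jig, 64 mm in diameter, 190 mm tall. Origin: centre of its underside. Leave alone
- screw_box: small cardboard box of screws with a green band, 90 by 65 by 50 mm, well to the right of the jig. Origin: centre of its underside. Leave alone
Things that resemble listed ones, but are neither listed nor needed, are in the scene too. Leave any orange or pink look-alike of the board alone.

How it is judged:
At the end, for the whole second after the job is handed in: The board lies flat and still on the bench, long edge within 4.5 mm of the fence, end within 4.5 mm of the red stop block (both measured at the board's centre), and square to the fence within 0.03 rad (x of board in the frame of fence between -0.0595 and -0.052 m and (y of board in the frame of red_stop between 0.1065 and 0.1145 m or y of board in the frame of red_stop between -0.1145 and -0.1065 m) and distance between board and red_stop below 0.121 m and angle between the y axis of board and the y axis of fence, either way round below 0.03 rad and height (world z) of board below 0.004 m and angle between board's own z axis and vertical below 0.03 rad and linear speed of board below 0.01 m/s and angular speed of board below 0.05 rad/s); the robot touches nothing.
It fails at once if the board is lifted or tipped (more than 12 mm off the bench at its centre, or tilted more than 0.2 rad) (height (world z) of board above 0.012 m or angle between board's own z axis and vertical above 0.2 rad).
It fails at once if the mallet, the spray can or the box of screws is moved more than 15 mm or knocked over (distance of any of mallet, spray_can, screw_box from where it was at the start of the episode above 0.015 m or angle between spray_can's own z axis and vertical above 0.3 rad).
It also fails if it takes over 48 s, if anything falls off the work surface, if the arm or the gripper's body presses on something with over 40 N, if the wrist force passes 120 N, or if a joint passes its speed limit or range.

## Working session

There is one attempt and no reset: what is moved stays moved. The work goes in short steps, Python scripts to look and compute and a tool call to move; the robot and the scene stay as the last step left them, time stands still between calls to the robot, and variables do not carry over. Pictures are saved under pics/ and viewed, at most 10 in all, crops included, and the job is handed in when it is done.

Besides the shell and the picture viewer there is one more tool, called by a JSON object that holds its "op" and its "data". step_arm: Moves the arm, as the interface text tells. Its arguments: {"type":"object","properties":{"moves":{"type":"array"},"fingers":{"type":"number"}},"required":["moves"]}

```bash
mkdir -p pics; ls
python3 - <<'E'
from plant import read_state,cams,ctrl
import cv2
s=read_state();print(s['tcp_pos'],s['ee_rot'],s['time_s'],ctrl.pinch_z)
for c in ('top','side'):
    im=cams.camera(c);cv2.imwrite(f'pics/{c}0.png',im[:,:,::-1])
    k=cams.get_calibration(c);print(c,k)
    for n in ('board','fence','red_stop','grey_stop','mallet','spray_can','screw_box'):
        print(n,[(round(d['conf'],2),[round(v) for v in d['xy']]) for d in cams.mark_of(c,n)][:3])
E
```

```text
pics
[0.20522198 0.59008377 0.2307054 ] [ 1.66603587e-01  9.86023781e-01 -5.68052682e-04 -1.58460054e-04] 0.0 0.0187
top {'fov_y': 51.65744097473881, 'cx': 277.19691292879247, 'cy': 208.5108125949614, 'dist_coeffs': array([-0.08399325,  0.        ,  0.        ,  0.        ,  0.        ]), 'pose': array([[-0.00932253, -0.98704478,  0.16017395,  0.39190786],
       [-0.99995265,  0.00964892,  0.00126002, -0.01608102],
       [-0.0027892 , -0.16015462, -0.987088  ,  1.15580628],
       [ 0.        ,  0.        ,  0.        ,  1.        ]])}
board [(0.98, [188, 301]), (0.7, [359, 298]), (0.58, [274, 222])]
fence [(0.74, [276, 174])]
red_stop [(0.78, [357, 168])]
grey_stop [(0.84, [201, 199])]
mallet [(0.56, [228, 139])]
spray_can [(0.82, [130, 216])]
screw_box [(0.57, [423, 227])]
side {'fov_y': 50.186151340264836, 'cx': 280.4613303024554, 'cy': 213.76649829951202, 'dist_coeffs': array([-0.13366379,  0.        ,  0.        ,  0.        ,  0.        ]), 'pose': array([[ 0.95859087, -0.15624157,  0.23810106,  0.3216242 ],
       [-0.28399663, -0.58668858,  0.75838145, -0.79783569],
       [ 0.02120046, -0.79459743, -0.6067664 ,  0.6890611 ],
       [ 0.        ,  0.        ,  0.        ,  1.        ]])}
board [(0.96, [272, 233]), (0.95, [198, 321]), (0.95, [174, 192])]
fence [(0.77, [319, 226])]
red_stop [(0.59, [362, 290])]
grey_stop [(0.94, [270, 187])]
mallet [(0.87, [337, 189]), (0.59, [328, 379])]
spray_can [(0.78, [245, 156])]
screw_box [(0.71, [326, 380])]
```

View pics/top0.png

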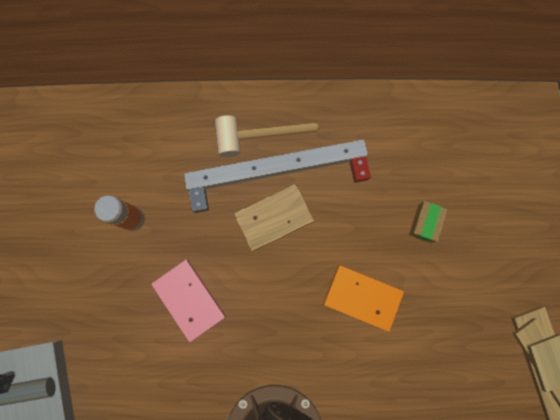

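View pics/side0.png

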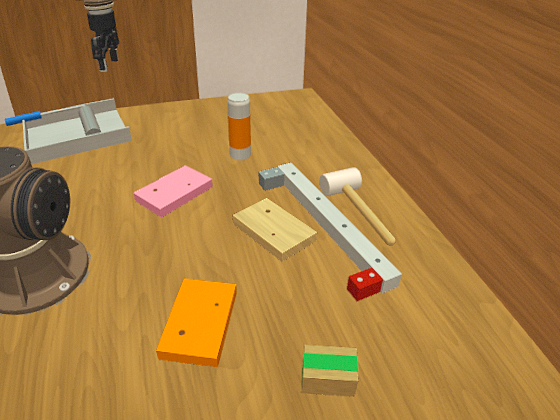

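The top picture has three board-like things: pink at (188,301), orange at (364,298) and pale wood with two dark knots at (274,218). The pale wood one fits the description. The red stop is on the right at (361,168) and the grey one on the left at (198,199). I'll confirm in an enlarged crop.

Run:
```python
import cv2
im=cv2.imread('pics/top0.png')[130:260,180:380]
cv2.imwrite('pics/crop0.png',cv2.resize(im,None,fx=4,fy=4,interpolation=cv2.INTER_CUBIC))
```

```text
(no output)
```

View pics/crop0.png

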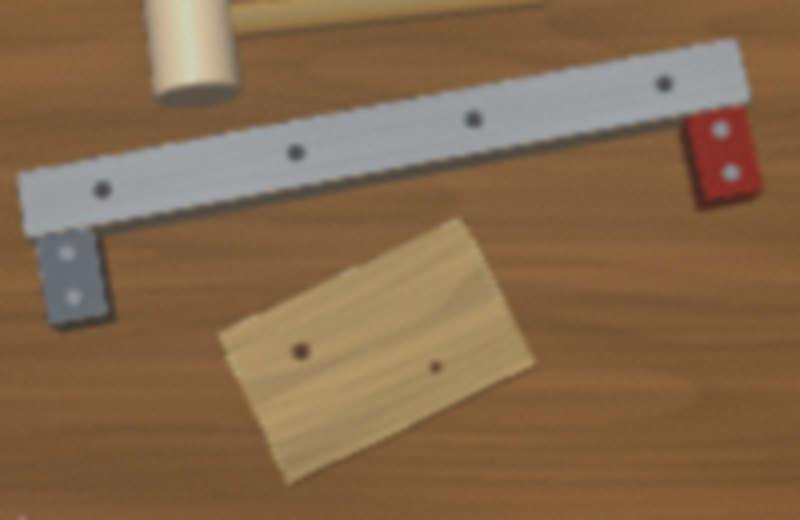

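The crop confirms it: pale wood with two dark knots, at crop corners (458,220), (535,362), (290,483), (220,337). The fence's working top edge runs from (26,236) to (748,101), and the red stop is at its right end.

```bash
cat > h.py <<'E'
import numpy as np,cv2
from plant import cams
def p2w(c,px,z):
    k=cams.get_calibration(c);f=210/np.tan(np.radians(k['fov_y']/2))
    K=np.array([[f,0,k['cx']],[0,f,k['cy']],[0,0,1]])
    u=cv2.undistortPoints(np.array(px,float).reshape(-1,1,2),K,k['dist_coeffs'])[:,0]
    d=np.c_[u,np.ones(len(u))]@k['pose'][:3,:3].T;o=k['pose'][:3,3]
    return (o+d*((z-o[2])/d[:,2])[:,None])[:,:2]
def w2p(c,P):
    k=cams.get_calibration(c);f=210/np.tan(np.radians(k['fov_y']/2))
    K=np.array([[f,0,k['cx']],[0,f,k['cy']],[0,0,1]])
    T=np.linalg.inv(k['pose'])
    return cv2.projectPoints(np.array(P,float),cv2.Rodrigues(T[:3,:3])[0],T[:3,3],K,k['dist_coeffs'])[0][:,0]
crop=lambda L:np.array(L,float)/4-.375+[180,130]
E
python3 - <<'E'
from h import *
np.set_printoptions(precision=4,suppress=True)
b=p2w('top',crop([(458,220),(535,362),(290,483),(220,337)]),.028)
print('board',b,b.mean(0),[np.linalg.norm(b[i]-b[(i+1)%4]) for i in range(4)])
e=b[0]-b[3];print('long ang',np.arctan2(*(-e)[[0,1]]), np.arctan2(*-(b[1]-b[2])))
f=p2w('top',crop([(18,173),(737,40),(748,101),(26,236)]),.04)
print('fence',f,[np.linalg.norm(f[i]-f[(i+1)%4]) for i in range(4)])
e=f[3]-f[2];print(np.arctan2(e[0],e[1]))
r=p2w('top',crop([(690,112),(746,104),(762,188),(703,200)]),.04);print('red',r,[np.linalg.norm(r[i]-r[(i+1)%4]) for i in range(4)])
g=p2w('top',crop([(40,236),(97,228),(108,316),(54,326)]),.04);print('grey',g)
for n,z in(('spray_can',0),('screw_box',0),('mallet',0)):print(n,p2w('top',cams.mark_of('top',n)[0]['xy'],z))
E
```

```text
board [[ 0.6388 -0.0602]
 [ 0.5431 -0.1093]
 [ 0.4655  0.0515]
 [ 0.5617  0.0975]] [ 0.5523 -0.0051] [np.float64(0.10749430796429559), np.float64(0.1785069810274304), np.float64(0.10669877758020364), np.float64(0.17555947025498184)]
long ang -0.4545386755731523 -0.45016879818625066
fence [[ 0.6712  0.2315]
 [ 0.7583 -0.2494]
 [ 0.7157 -0.2548]
 [ 0.6284  0.225 ]] [np.float64(0.48870043085785675), np.float64(0.042881125611904644), np.float64(0.48769741637125663), np.float64(0.04325842755995561)]
-0.1799804601654135
red [[ 0.7084 -0.2156]
 [ 0.7137 -0.2534]
 [ 0.6561 -0.2614]
 [ 0.6482 -0.2218]] [np.float64(0.03816149097598403), np.float64(0.05816678995140428), np.float64(0.04035785888469881), np.float64(0.06047442054527189)]
grey [[0.6283 0.2157]
 [0.6333 0.178 ]
 [0.5745 0.1697]
 [0.5682 0.2051]]
spray_can [[0.5627 0.3869]]
screw_box [[ 0.5247 -0.4073]]
mallet [[0.776 0.119]]
```

{"op": "step_arm", "data": {"moves": [-42,-37,0,0,0,-5,-84,-74,0,0,0,-10,-126,-111,0,0,0,-15,-168,-148,0,0,0,-20,-210,-185,0,0,0,-25,-251,-220,0,0,0,-29.5,-285,-270,20,0,0,-29.5,-320,-320,40,0,0,-29.5,-350,-365,60,0,0,-29.5,-380,-410,90,0,0,-29.5], "fingers": 0.6}}

```text
time_s: 1.95
tcp_pos: [0.411, 0.1458, 0.1724]
ee_rot: [-0.09, 0.996, 0.0, 0.001]
ft_force: [2.0, 1.3, -0.1]
finger_gap: 0.598
grasp_force: 0.0
```

```bash
cat >> h.py <<'E'
from plant import read_state
from scipy.spatial.transform import Rotation as Ro
PSI=.18;O=np.array([.672,-.0149]);F=np.array([[np.cos(PSI),np.sin(PSI)],[-np.sin(PSI),np.cos(PSI)]])
def where(tgt=None,z=None):
    s=read_state();R=Ro.from_quat(s['ee_rot']);p=np.array(s['tcp_pos']);m=R.as_matrix()
    ty=F@m[:2,1]
    print('t',s['time_s'],'fence xy mm',(F@(p[:2]-O)*1e3).round(1),'z',(p[2]*1e3).round(1),'tool-y angle from fence y deg',np.degrees(np.arctan2(-ty[0],ty[1])).round(2),'tilt',m[2,2].round(4),'q6',s['joint_positions'][5],'F',np.round(s['ft_force'],1),'gap',s['finger_gap'])
    if tgt is not None:
        d=np.r_[O+F.T@(np.array(tgt)/1e3),z/1e3]-p
        print('tool delta mm',(m.T@d*1e3).round(1))
E
python3 -c "
from h import *
where([-210,25],50)"
```

```text
t 1.95 fence xy mm [-228.   204.9] z 172.4 tool-y angle from fence y deg 0.01 tilt -1.0 q6 -1.5617390200759067 F [ 2.   1.3 -0.1] gap 0.5982091716469881
tool delta mm [ -17.7 -179.9  122.4]
```

{"op": "step_arm", "data": {"moves": [-4,-45,20,0,0,0,-8,-90,45,0,0,0,-13,-135,70,0,0,0,-17,-180,95,0,0,0,-17,-180,110,0,0,0,-17,-180,110,0,0,0,-17,-180,110,0,0,0]}}

```text
time_s: 2.65
tcp_pos: [0.4592, -0.0261, 0.0625]
ee_rot: [-0.09, 0.996, 0.0, -0.0]
ft_force: [-0.3, 0.7, 0.6]
finger_gap: 0.599
grasp_force: 0.0
```

```bash
python3 -c "
from h import *
where([-210,25],6)
im=cams.camera('side');cv2.imwrite('pics/side1.png',im[:,:,::-1])"
```

```text
t 2.65 fence xy mm [-211.4   27.1] z 62.5 tool-y angle from fence y deg -0.0 tilt -1.0 q6 -1.9516142128370808 F [-0.3  0.7  0.6] gap 0.59888861960928
tool delta mm [-1.4 -2.1 56.5]
```

View pics/side1.png

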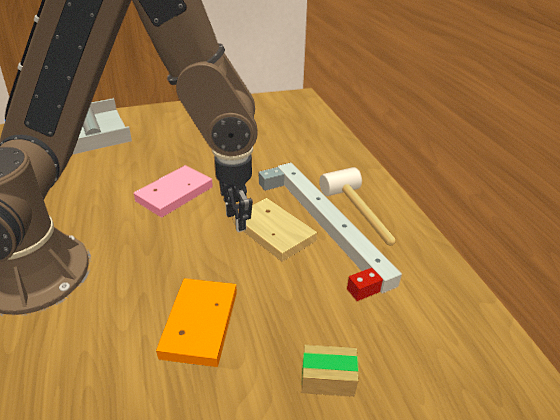

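The fingers hang on the robot's side of the board, at about (240,215), clear of everything. Next I lower them and push towards the fence.

{"op": "step_arm", "data": {"moves": [0,-2,20,0,0,0,0,-2,40,0,0,0,0,-2,56,0,0,0,0,-2,56,0,0,0,-8,-2,56,0,0,0,-16,-2,56,0,0,0,-24,-2,56,0,0,0,-32,-2,56,0,0,0,-40,-2,56,0,0,0]}}

```text
time_s: 3.6
tcp_pos: [0.4997, -0.021, 0.0065]
ee_rot: [-0.09, 0.996, 0.0, 0.0]
ft_force: [-2.0, 0.9, 0.9]
finger_gap: 0.601
grasp_force: 0.9
```

{"op": "step_arm", "data": {"moves": [-8,0,0,0,0,0,-16,0,0,0,0,0,-24,0,0,0,0,0,-32,0,0,0,0,0,-38,0,0,0,0,0,-38,0,0,0,0,0]}}

```text
time_s: 4.2
tcp_pos: [0.5375, -0.0143, 0.0062]
ee_rot: [-0.09, 0.996, -0.0, 0.001]
ft_force: [0.1, 0.1, -0.5]
finger_gap: 0.602
grasp_force: 0.0
```

```bash
python3 -c "
from h import *
where([-131,25],6)
im=cams.camera('top');cv2.imwrite('pics/top2.png',im[:,:,::-1])
cv2.imwrite('pics/crop2.png',cv2.resize(im[130:260,180:380,::-1],None,fx=4,fy=4,interpolation=cv2.INTER_CUBIC))"
```

```text
t 4.2 fence xy mm [-132.2   24.6] z 6.2 tool-y angle from fence y deg 0.01 tilt -1.0 q6 -1.9007784607537062 F [ 0.1  0.1 -0.5] gap 0.601711608424907
tool delta mm [-1.2  0.4  0.2]
```

View pics/crop2.png

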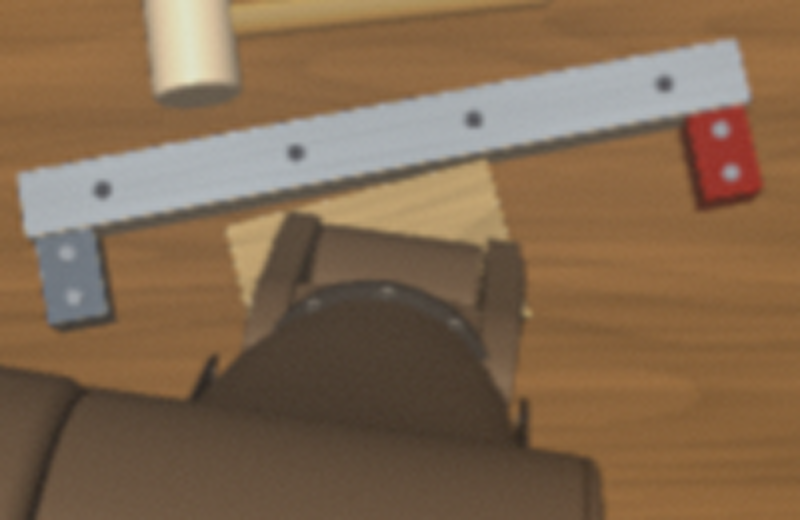

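The board (far edge (227,230) to (487,163)) is now almost parallel to the fence, with a few mm left and about 0.06 rad to go. I'll push on gently while watching the force.

{"op": "step_arm", "data": {"moves": [-4,0,0,0,0,0,-7,0,0,0,0,0,-10,0,0,0,0,0,-10,0,0,0,0,0]}}

```text
time_s: 4.65
tcp_pos: [0.5467, -0.0126, 0.0062]
ee_rot: [-0.09, 0.996, -0.0, 0.0]
ft_force: [1.1, -0.7, -0.4]
finger_gap: 0.601
grasp_force: 0.0
```

```bash
python3 -c "
from h import *
where([-121,25],6)"
```

```text
t 4.65 fence xy mm [-122.8   24.7] z 6.2 tool-y angle from fence y deg 0.01 tilt -1.0 q6 -1.8949065088098676 F [ 1.1 -0.7 -0.4] gap 0.6005857382062958
tool delta mm [-1.8  0.3  0.2]
```

{"op": "step_arm", "data": {"moves": [-2,0,0,0,0,0,-4,0,0,0,0,0,-4,0,0,0,0,0]}}

```text
time_s: 4.95
tcp_pos: [0.5482, -0.012, 0.0061]
ee_rot: [-0.09, 0.996, 0.0, -0.002]
ft_force: [-10.3, -2.6, 6.3]
finger_gap: 0.602
grasp_force: 5.7
```

{"op": "step_arm", "data": {"moves": [-2,0,0,0,0,0,-3,0,0,0,0,0,-3,0,0,0,0,0]}}

```text
time_s: 5.25
tcp_pos: [0.5482, -0.0118, 0.006]
ee_rot: [-0.09, 0.996, 0.001, -0.006]
ft_force: [-24.7, -11.5, 15.6]
finger_gap: 0.601
grasp_force: 13.4
```

{"op": "step_arm", "data": {"moves": [15,0,0,0,0,0,30,0,0,0,0,0,30,0,-40,0,0,0,30,0,-80,0,0,0,30,30,-80,0,0,8,30,60,-80,0,0,16,30,90,-80,0,0,24,30,120,-80,0,0,32,10,130,-80,0,0,40,-10,130,-80,0,0,48]}}

```text
time_s: 6.25
tcp_pos: [0.5401, 0.1201, 0.0866]
ee_rot: [0.325, 0.946, 0.0, 0.0]
ft_force: [-0.0, 0.3, 0.4]
finger_gap: 0.599
grasp_force: 0.0
```

{"op": "step_arm", "data": {"moves": [0,0,0,0,0,8,0,0,0,0,0,16,0,0,0,0,0,24,0,0,0,0,0,32,0,0,0,0,0,40,0,0,0,0,0,42,0,0,0,0,0,42]}}

```text
time_s: 6.95
tcp_pos: [0.5401, 0.1183, 0.0863]
ee_rot: [0.641, 0.768, 0.0, 0.0]
ft_force: [0.5, -0.2, -0.6]
finger_gap: 0.6
grasp_force: 0.0
```

```bash
python3 -c "
from h import *
where([-58,150],60)
print(F@(p2w('top',crop([(227,230),(487,163)]),.028)-O).T*1e3)
im=cams.camera('top');cv2.imwrite('pics/top3.png',im[:,:,::-1])
cv2.imwrite('pics/crop3.png',cv2.resize(im[130:260,180:380,::-1],None,fx=4,fy=4,interpolation=cv2.INTER_CUBIC))"
```

```text
t 6.95 fence xy mm [-105.9  154.7] z 86.3 tool-y angle from fence y deg -90.03 tilt -1.0 q6 -0.08348190974053178 F [ 0.5 -0.2 -0.6] gap 0.6001489068802519
tool delta mm [-4.7 47.9 26.4]
[[-18.4425117   -6.21304322]
 [113.35559728 -65.28844553]]
```

View pics/crop3.png

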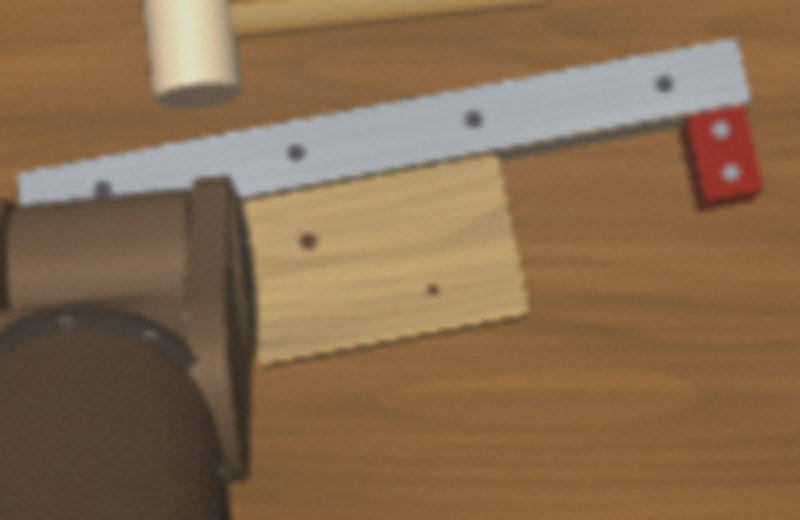

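The board now lies flush along the fence, with its near end hidden by the gripper and its far end at crop (500,155)-(527,315). Next I lower behind the near end and push along the fence towards the red stop.

{"op": "step_arm", "data": {"moves": [-4,24,0,0,0,0,-4,46,0,0,0,0,-4,46,40,0,0,0,-4,46,80,0,0,0,-4,46,80,0,0,0,-14,46,80,0,0,0,-24,46,80,0,0,0,-34,46,80,0,0,0,-44,46,80,0,0,0,-44,46,80,0,0,0]}}

```text
time_s: 8.0
tcp_pos: [0.5936, 0.0817, 0.0072]
ee_rot: [0.641, 0.767, 0.001, 0.001]
ft_force: [0.8, -0.6, -0.2]
finger_gap: 0.6
grasp_force: 0.0
```

```bash
python3 -c "
from h import *
where([-60,-10],6)
print(F@(p2w('top',crop([(500,155),(527,315)]),.028)-O).T*1e3)"
```

```text
t 8.0 fence xy mm [-59.9 109.1] z 7.2 tool-y angle from fence y deg -90.08 tilt -1.0 q6 -0.1518372339482348 F [ 0.8 -0.6 -0.2] gap 0.6002687106003713
tool delta mm [-119.1    0.     1.2]
[[  -2.44937121 -112.09828424]
 [ -74.92337326  -70.85723104]]
```

{"op": "step_arm", "data": {"moves": [-11,0,0,0,0,0,-22,0,0,0,0,0,-33,0,0,0,0,0,-44,0,0,0,0,0,-55,0,0,0,0,0,-66,0,0,0,0,0,-77,0,0,0,0,0,-88,0,0,0,0,0,-98,0,0,0,0,0,-98,0,0,0,0,0]}}

```text
time_s: 9.0
tcp_pos: [0.6107, -0.0146, 0.0061]
ee_rot: [0.641, 0.767, 0.0, 0.0]
ft_force: [0.5, 0.3, -0.4]
finger_gap: 0.6
grasp_force: 0.0
```

```bash
python3 -c "
from h import *
where([-60,-10],6)
im=cams.camera('top')
cv2.imwrite('pics/crop4.png',cv2.resize(im[130:260,180:380,::-1],None,fx=4,fy=4,interpolation=cv2.INTER_CUBIC))"
```

```text
t 9.0 fence xy mm [-60.2  11.3] z 6.1 tool-y angle from fence y deg -90.07 tilt -1.0 q6 -0.31058318286394615 F [ 0.5  0.3 -0.4] gap 0.6004330148195017
tool delta mm [-21.3   0.3   0.2]
```

View pics/crop4.png

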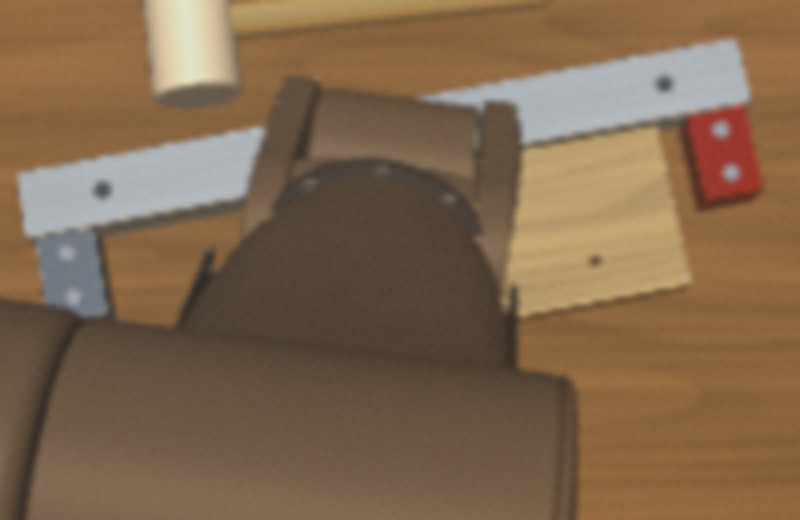

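The board slid along the fence. Its end is at crop (660,128)-(690,285), and about 15-20 mm remains to the red stop at (690,115). I'll creep forward until the force rises.

{"op": "step_arm", "data": {"moves": [-4,0,0,0,0,0,-8,0,0,0,0,0,-12,0,0,0,0,0,-15,0,0,0,0,0,-15,0,0,0,0,0]}}

```text
time_s: 9.55
tcp_pos: [0.6132, -0.0283, 0.0062]
ee_rot: [0.641, 0.768, 0.0, 0.0]
ft_force: [-0.2, -0.2, -0.4]
finger_gap: 0.596
grasp_force: 0.0
```

{"op": "step_arm", "data": {"moves": [-2,0,0,0,0,0,-4,0,0,0,0,0,-4,0,0,0,0,0]}}

```text
time_s: 9.85
tcp_pos: [0.6139, -0.032, 0.0063]
ee_rot: [0.641, 0.768, 0.0, 0.0]
ft_force: [0.2, 0.2, -0.5]
finger_gap: 0.598
grasp_force: 0.0
```

{"op": "step_arm", "data": {"moves": [-2,0,0,0,0,0,-4,0,0,0,0,0,-4,0,0,0,0,0]}}

```text
time_s: 10.15
tcp_pos: [0.614, -0.0345, 0.0063]
ee_rot: [0.64, 0.768, 0.0, -0.001]
ft_force: [-2.3, 11.9, 3.2]
finger_gap: 0.601
grasp_force: 6.0
```

{"op": "step_arm", "data": {"moves": [-2,0,0,0,0,0,-3,0,0,0,0,0,-3,0,0,0,0,0]}}

```text
time_s: 10.45
tcp_pos: [0.6138, -0.0347, 0.0063]
ee_rot: [0.64, 0.768, 0.0, -0.002]
ft_force: [-4.3, 32.9, 6.4]
finger_gap: 0.6
grasp_force: 16.2
```

The red stop is met. Now I back off, swing round and press the board into the fence once more.

{"op": "step_arm", "data": {"moves": [15,0,0,0,0,0,25,0,0,0,0,0,25,0,-40,0,0,0,25,0,-80,0,0,0,5,-25,-80,0,0,-8,-20,-50,-80,0,0,-16,-45,-75,-80,0,0,-24,-70,-100,-80,0,0,-32,-97,-105,-80,0,0,-40,-97,-105,-80,0,0,-48]}}

```text
time_s: 11.45
tcp_pos: [0.529, -0.156, 0.0865]
ee_rot: [0.272, 0.962, -0.0, 0.001]
ft_force: [1.1, -0.3, 0.4]
finger_gap: 0.6
grasp_force: 0.0
```

{"op": "step_arm", "data": {"moves": [0,0,0,0,0,-8,0,0,0,0,0,-16,0,0,0,0,0,-24,0,0,0,0,0,-32,0,0,0,0,0,-40,0,0,0,0,0,-42,0,0,0,0,0,-42]}}

```text
time_s: 12.15
tcp_pos: [0.5292, -0.1531, 0.0863]
ee_rot: [-0.09, 0.996, -0.0, 0.0]
ft_force: [0.0, -0.0, 0.4]
finger_gap: 0.602
grasp_force: 0.0
```

```bash
python3 -c "
from h import *
where([-150,-111],6)"
```

```text
t 12.15 fence xy mm [-165.2 -110.4] z 86.3 tool-y angle from fence y deg 0.02 tilt -1.0 q6 -2.152394142261523 F [ 0.  -0.   0.4] gap 0.601775529873364
tool delta mm [-15.2  -0.6  80.3]
```

Down at x = -165 (the board edge is at about -110), then push 40 mm and creep.

{"op": "step_arm", "data": {"moves": [0,0,40,0,0,0,0,0,80,0,0,0,0,0,80,0,0,0,-12,0,80,0,0,0,-24,0,80,0,0,0,-32,0,80,0,0,0,-38,0,80,0,0,0,-42,0,80,0,0,0,-42,0,80,0,0,0]}}

```text
time_s: 13.05
tcp_pos: [0.571, -0.1453, 0.0066]
ee_rot: [-0.09, 0.996, -0.0, 0.0]
ft_force: [-0.2, 0.8, 0.1]
finger_gap: 0.599
grasp_force: 0.0
```

{"op": "step_arm", "data": {"moves": [-2,0,0,0,0,0,-4,0,0,0,0,0,-4,0,0,0,0,0]}}

```text
time_s: 13.35
tcp_pos: [0.5726, -0.1448, 0.0061]
ee_rot: [-0.09, 0.996, 0.001, -0.002]
ft_force: [-9.5, -2.9, 6.7]
finger_gap: 0.598
grasp_force: 4.9
```

```bash
python3 -c "
from h import *
where([-121,-111],6)"
```

```text
t 13.35 fence xy mm [-121. -110.] z 6.1 tool-y angle from fence y deg 0.02 tilt -1.0 q6 -2.1093202478004542 F [-9.5 -2.9  6.7] gap 0.5984076489183341
tool delta mm [-0.  -1.   0.1]
```

{"op": "step_arm", "data": {"moves": [-2,0,0,0,0,0,-3,0,0,0,0,0,-3,0,0,0,0,0,5,0,0,0,0,0,20,0,0,0,0,0,40,0,0,0,0,0,40,0,-50,0,0,0,40,30,-90,0,0,0,40,75,-90,0,0,0,40,120,-90,0,0,0]}}

```text
time_s: 14.35
tcp_pos: [0.5136, -0.0331, 0.0975]
ee_rot: [-0.089, 0.996, -0.0, 0.002]
ft_force: [0.9, 0.5, 0.3]
finger_gap: 0.604
grasp_force: 0.0
```

{"op": "step_arm", "data": {"moves": [5,45,0,0,0,0,10,90,0,0,0,0,10,130,0,0,0,0,10,160,0,0,0,0,10,160,0,0,0,0]}}

```text
time_s: 14.85
tcp_pos: [0.4742, 0.1245, 0.0964]
ee_rot: [-0.092, 0.996, 0.0, 0.0]
ft_force: [-0.2, -0.3, -0.7]
finger_gap: 0.599
grasp_force: 0.0
```

```bash
python3 -c "
from h import *
where()
im=cams.camera('top');cv2.imwrite('pics/top5.png',im[:,:,::-1])
cv2.imwrite('pics/crop5.png',cv2.resize(im[135:220,260:380,::-1],None,fx=6,fy=6,interpolation=cv2.INTER_CUBIC))"
```

```text
t 14.85 fence xy mm [-169.6  172.6] z 96.4 tool-y angle from fence y deg 0.2 tilt -1.0 q6 -1.632919654996645 F [-0.2 -0.3 -0.7] gap 0.5994188036461962
```

View pics/crop5.png

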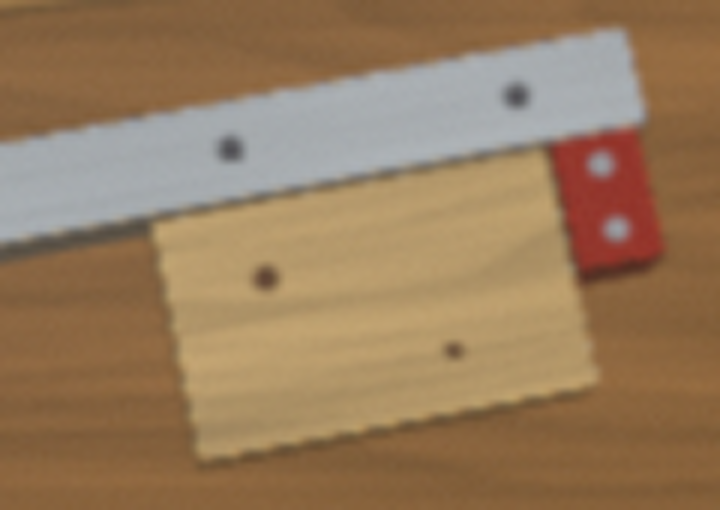

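The board lies against both the fence and the red stop: its top corners are at crop (152,222), (550,148), (597,380), (200,460). I'll check the numbers.

```bash
python3 -c "
from h import *
c6=lambda L:np.array(L,float)/6-.417+[260,135]
b=p2w('top',c6([(152,222),(550,148),(597,380),(200,460)]),.028);f=(b-O)@F.T*1e3
print(f.round(1),f.mean(0));
for a,c in((0,1),(3,2)):
  e=f[a]-f[c];print(np.arctan2(-e[0],e[1]))
f=(p2w('top',c6([(555,150),(583,275)]),.04)-O)@F.T*1e3;print('red',f)
"
```

```text
[[  -1.2  -21.4]
 [  -1.2 -203.4]
 [-108.5 -200.9]
 [-110.4  -21.6]] [ -55.31216484 -111.82163703]
0.00018471758748646547
0.010971684935462989
red [[  -5.38339388 -202.67349407]
 [ -63.20453819 -202.44831491]]
```

```bash
python3 -c "
from plant import ctrl
print(ctrl.finish_job())"
```

```text
the job is handed in; nothing more can be done
None
```

I pushed the pine board into the corner and handed the job in at about 15 s; the hand-in returned no verdict. By the last picture it is flush with the fence, within about 1 mm of the red stop and within about 0.01 rad of square.

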